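# Put the bench things away in their trays

## Robot

A 7-joint arm with a two-finger parallel gripper is mounted at the origin on a cart in front of the work surface, level with it; the furniture and walls round the work are solid. World frame = base frame: x ahead of the robot, y to its left, z up, the work surface at z = 0. Lengths are in m, angles in rad, forces in N, time in s.
With the tool pointing down it reaches from about 0.425 to 0.825 m from the base axis. Payload 3.6 kg.
Tool frame: the origin (TCP) lies where the fingers leave the gripper's body, on its centre line; the fingertips stand 73 mm ahead of it and the grasp point (between the pads) lies 54 mm ahead of it; x points along the fingers, y is the direction in which the jaws open and shut, and the axes are right-handed (so a half turn about x gives the same grasp; the last joint's range is limited). The gripper opens to 85 mm and grips with 20 to 120 N. Pads are 22 mm wide; open, the fingers measure 114 mm over their backs; the gripper's body (76 mm by 85 mm) begins 54 mm behind the grasp point. The pads swing forward as they close: fully open they stand 13 mm farther back than shut.
Start: joints at [-0.026, 0.615, -0.013, 1.423, 0.008, 1.103, -0.04], TCP at [0.65, 0, 0.304] pointing down, gripper open.
Joint ranges: [-3.12, 3.12], [-0.3, 2.06], [-1.34, 1.32], [0.26, 2.42], [-1.36, 4.5], [0.01, 1.98], [-2.84, 2.84]. Speed limits (rad/s): [2.79, 2.79, 3.14, 3.14, 3.14, 3.14, 3.14].

## Interface

Orientations are given as a unit quaternion [x, y, z, w].
In Python, from station import arm, snapshot, camera_info, ticket gives the robot as it stands. Calls block until the motion is done:
- arm.movep(position, orientation): joint-space move of the TCP to a pose.
- arm.line_to(position, velocity=0.15, ori=None): straight line of the TCP; ori=None keeps the orientation; velocity is the mean speed in m/s.
- arm.move_j(angles): joint-space move.
- arm.move_gripper(opening, effort=None): opening from 0.0 (shut) to 1.0 (fully open); effort is the grip in N (None keeps the last); returns when the fingers have stopped.
- arm.pause(seconds).
- arm.ik(position, orientation): joint angles nearest the present ones, or None.
- snapshot(name): name is "scene" or "side" or "wrist"; returns the picture (420x560x3 uint8, blue, green, red); there is no depth.
- camera_info(name): a dict with "fx", "fy", "cx", "cy" (pixels), "dist_coeffs" ([k1, k2, p1, p2, k3] as OpenCV has them; the pictures are not rectified), "R" (3x3) and "t" (3): a world point X has camera coordinates R X + t; the wrist camera has in their place "T_tool_cam" (4x4, takes a point from camera to tool coordinates, whose origin is the TCP and whose axes are the tool frame's). Camera axes: x right, y down, z forward; pixel columns grow to the right and rows downward; lengths in m; the calibration is good to about 2 mm. A picture is of the moment at which its call begins: read the wrist's pose just before it. camera_info takes no time and is no camera call.
A pose or a line that the arm cannot do raises arm.MotionError and nothing moves.
- ticket.finish_job(): hands the job in, once; it reports no verdict.
Readings, each from a call of its own:
- arm.read_time(): time.
- arm.read_joint_positions(): joint angles.
- arm.read_dq(): joint speeds.
- arm.read_effort(): joint torques, N m.
- arm.read_tool_pos(): TCP position.
- arm.read_eef_rot(): TCP orientation.
- arm.read_ft_force(): force on the tool from outside, world axes, zero at the start.
- arm.read_wrist_torque(): the same for the moment, N m.
- arm.read_opening(): opening from 0.0 (shut) to 1.0 (fully open).
Only numpy, scipy, OpenCV 4.12 (cv2) and the standard library are available. Lean on these libraries where they do the work, as an engineer would, in place of code of your own. Each camera call takes 0.05 s, during which the arm holds its last target.

## Task

Sort the things lying about on the bench into the three grey trays: the large scoop flat in the square tray and the small scoop nested inside it with its handle turned about a quarter turn or more away from the large one's; the tall bottle in the wide bay of the two-bay tray and the short bottle in its narrow bay; the marker pen flat in the long tray without bays, along its length. Keep both bottles upright all the time.

Things in the scene. Friction and masses are not known exactly. Their poses are not given: they have to be found in the camera images.
- large_scoop: large steel measuring scoop, about 80 g: upright round cup, outer diameter 72 mm, inner 68, height 34, floor 3 mm thick, with a straight level bar handle to pinch it by. Origin: centre of the cup's underside; z up, own +x along the handle. Handle 12 mm wide, 7 thick, from 36 to 95 mm from the cup axis, centreline 29.5 mm above the underside. At the start the handle points roughly to the robot
- small_scoop: small steel measuring scoop, about 50 g: cup of outer diameter 48 mm, height 46, floor 3 mm thick. Origin: centre of the cup's underside; z up, own +x along the handle. Handle 12 mm wide, 7 thick, from 24 to 95 mm from the cup axis, centreline 40.5 mm above the underside: it passes over the large scoop's rim when nested. At the start the handle points roughly to the robot
- small_scoop_tip (a point): point near the end of the small scoop's handle, 90 mm from the cup's axis
- tall_bottle: the tall bottle: round white bottle with blue screw cap, 54 mm diameter, 105 mm high. The straight body of full diameter reaches to about 94 mm, cap above it 35 mm in diameter. Origin: centre of the underside, z up
- short_bottle: the short bottle: round amber bottle with white screw cap, 44 mm diameter, 85 mm high. The straight body of full diameter reaches to about 76 mm, cap above it 29 mm in diameter. Origin: centre of the underside, z up
- pen: white marker pen with a black cap, lying on the bench roughly along the robot's x, 122 mm long, 17 mm wide, 19 mm high. Origin: centre of its underside; its length is along its own y
- scoop_tray: square grey tray, fixed to the bench, inside 120 x 120 mm, floor 4 mm thick, walls 4 mm thick with their top 15 mm above the bench (scoop handles may stick out over the wall). Origin: centre of its underside, z up
- bottle_tray: grey tray with two bays, fixed to the bench, outside 92 mm (own x) by 160 mm (own y), floor and walls 4 mm thick, wall top 28 mm above the bench. Wide bay: 84 x 84 mm inside, centred at own y = -34 mm; narrow bay: 84 (x) x 64 mm (y) inside, centred at own y = +44 mm. Origin: centre of the whole underside; own y points roughly to the robot's left
- pen_tray: long grey tray without bays, fixed to the bench, inside 84 mm (own x) by 164 mm (own y), floor 4 mm thick, walls 4 mm thick with their top 15 mm above the bench. Origin: centre of its underside
Mind the look-alikes: they are no part of the job. What is shaped like the tall_bottle but pink is not meant.

How it is judged:
At the end, for the whole second after the job is handed in: Upright on its floor: large scoop within 27 mm (each axis) of the square tray's middle, small one inside it with handle some 60 degrees or more away, tall bottle in the wide bay, short in the narrow one. Pen on the long tray's floor, within 0.5 rad of its length. All at rest (x of large_scoop in the frame of scoop_tray between -0.027 and 0.027 m and y of large_scoop in the frame of scoop_tray between -0.027 and 0.027 m and z of large_scoop in the frame of scoop_tray between 0 and 0.008 m and angle between each of large_scoop, tall_bottle, short_bottle's own z axis and vertical below 0.1 rad and horizontal distance between small_scoop and large_scoop below 0.014 m and z of small_scoop in the frame of large_scoop between -0.001 and 0.007 m and angle between small_scoop's own z axis and vertical below 0.12 rad and x of small_scoop_tip in the frame of large_scoop below 0.05 m and x of tall_bottle in the frame of bottle_tray between -0.02 and 0.02 m and y of tall_bottle in the frame of bottle_tray between -0.054 and -0.014 m and z of tall_bottle in the frame of bottle_tray between 0 and 0.008 m and x of short_bottle in the frame of bottle_tray between -0.025 and 0.025 m and y of short_bottle in the frame of bottle_tray between 0.029 and 0.059 m and z of short_bottle in the frame of bottle_tray between 0 and 0.008 m and x of pen in the frame of pen_tray between -0.036 and 0.036 m and y of pen in the frame of pen_tray between -0.025 and 0.025 m and z of pen in the frame of pen_tray between -0.002 and 0.01 m and angle between the y axis of pen and the y axis of pen_tray, either way round below 0.5 rad and linear speed of each of large_scoop, small_scoop, tall_bottle, short_bottle, pen below 0.02 m/s); the robot touches nothing.
It fails at once if a bottle is tipped over (tilted by more than 0.7 rad) (angle between any of tall_bottle, short_bottle's own z axis and vertical above 0.7 rad).
It also fails if it takes over 115 s, if anything falls off the work surface, if the arm or the gripper's body presses on something with over 40 N, if the wrist force passes 120 N, or if a joint passes its speed limit or range.

## Working session

There is one attempt and no reset: what is moved stays moved. The work goes in short steps, each a Python script; the robot and the scene stay as the last script left them, time stands still between calls to the robot, and variables do not carry over. Pictures are saved under pics/ and viewed, and the job is handed in when it is done.

```bash
mkdir -p pics; ls; python3 - <<'E'
from station import arm,snapshot,camera_info
import cv2
for n in ["scene","side","wrist"]:
    im=snapshot(n); cv2.imwrite(f"pics/{n}0.png",im)
    print(n,camera_info(n))
print(arm.read_tool_pos(),arm.read_eef_rot(),arm.read_time())
E
```

```text
pics
scene {'fx': 413.53972421071046, 'fy': 413.53972421071046, 'cx': 284.9167905020708, 'cy': 210.36626708524955, 'dist_coeffs': array([-0.07656114,  0.        ,  0.        ,  0.        ,  0.        ]), 'R': array([[ 0.6775072 , -0.73539244,  0.01348911],
       [-0.46877223, -0.44586056, -0.76253587],
       [ 0.56677738,  0.51030022, -0.64680529]]), 't': array([-0.37046549,  0.30993841,  0.89701431])}
side {'fx': 416.6683448563646, 'fy': 416.6683448563646, 'cx': 283.64971583572816, 'cy': 209.18331358217355, 'dist_coeffs': array([-0.02358091,  0.        ,  0.        ,  0.        ,  0.        ]), 'R': array([[-0.99863243,  0.05091662, -0.01186452],
       [ 0.02976969,  0.36725106, -0.92964532],
       [-0.04297715, -0.92872717, -0.36826459]]), 't': array([0.56211387, 0.03187855, 1.10649537])}
wrist {'fx': 359.96053065571965, 'fy': 359.96053065571965, 'cx': 280.89215444803267, 'cy': 211.2216282606135, 'dist_coeffs': array([-0.09049196,  0.        ,  0.        ,  0.        ,  0.        ]), 'T_tool_cam': array([[ 5.48193265e-04, -2.83791701e-01,  9.58885796e-01,
        -6.98722007e-02],
       [ 9.99999370e-01, -7.83353975e-04, -8.03539149e-04,
         2.15665240e-04],
       [ 9.79184742e-04,  9.58885633e-01,  2.83791093e-01,
        -7.08016813e-02],
       [ 0.00000000e+00,  0.00000000e+00,  0.00000000e+00,
         1.00000000e+00]])}
[6.49559464e-01 1.50294951e-05 3.02996568e-01] [ 0.49946886  0.50050575 -0.50049556  0.49952883] 0.15
```

View pics/scene0.png

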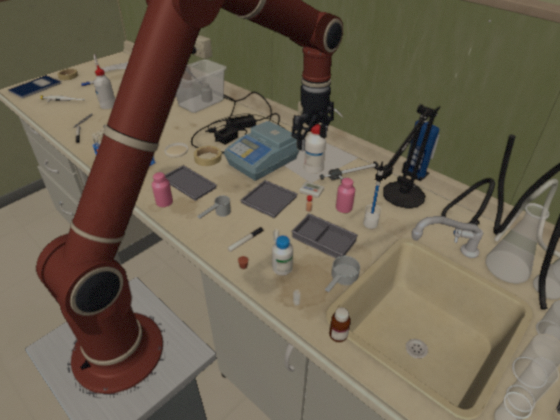

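View pics/side0.png

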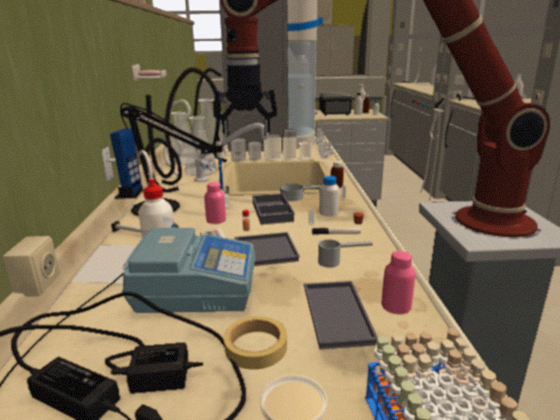

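View pics/wrist0.png

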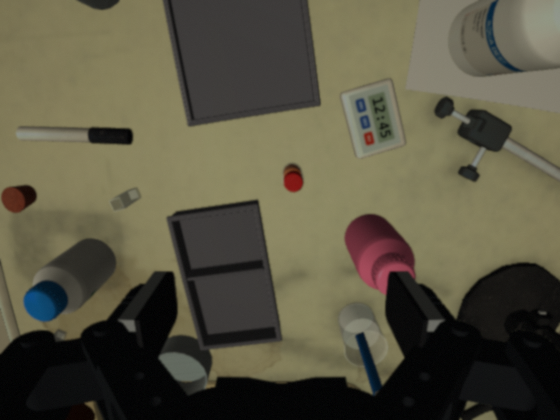

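The intended things in the scene view are:

| Thing | Pixel in scene view |
|---|---|
| tall bottle (white, blue cap) | (283,256) |
| short bottle (amber) | (340,325) |
| large scoop | (345,270) |
| small scoop | (222,205) |
| pen (white, black cap) | (246,238) |
| bottle tray | (325,235) |
| square tray | (270,197) |
| pen tray | (190,181) |

The look-alikes are the pink bottles at (162,190) and (345,195), the red-capped wash bottle at (315,150), the blue pen in a cup at (374,200), and the small vials at (243,262) and (309,203). I'll look closer at these.

```bash
cat > h.py <<'E'
import numpy as np, cv2
from scipy.spatial.transform import Rotation as Ro
from station import arm,snapshot,camera_info,ticket
def cam(n,pose=None):
    c=camera_info(n); K=np.array([[c['fx'],0,c['cx']],[0,c['fy'],c['cy']],[0,0,1]]); d=c['dist_coeffs']
    if n=='wrist':
        p,q=pose; T=np.eye(4); T[:3,:3]=Ro.from_quat(q).as_matrix(); T[:3,3]=p
        M=np.linalg.inv(T@c['T_tool_cam']); return K,d,M[:3,:3],M[:3,3]
    return K,d,np.array(c['R']),np.array(c['t'])
def ray(C,uv):
    K,d,R,t=C; x=cv2.undistortPoints(np.array([[uv]],float),K,d)[0,0]
    v=R.T@np.array([x[0],x[1],1]); return -R.T@t, v/np.linalg.norm(v)
def atz(C,uv,z):
    o,v=ray(C,uv); return o+v*(z-o[2])/v[2]
def proj(C,X):
    K,d,R,t=C; return cv2.projectPoints(np.array(X,float).reshape(-1,3),cv2.Rodrigues(R)[0],t,K,d)[0][:,0]
def tri(obs):
    A=np.zeros((3,3));b=np.zeros(3); L=[ray(*o) for o in obs]
    for o,v in L:
        P=np.eye(3)-np.outer(v,v); A+=P;b+=P@o
    X=np.linalg.solve(A,b); return X,[np.linalg.norm((np.eye(3)-np.outer(v,v))@(X-o))*1e3 for o,v in L]
def wpose(): return np.array(arm.read_tool_pos()),np.array(arm.read_eef_rot())
P0=(np.array([6.49559464e-01,1.50294951e-05,3.02996568e-01]),np.array([0.49946886,0.50050575,-0.50049556,0.49952883]))
def crop(src,dst,x0,y0,x1,y1,s):
    im=cv2.imread(src)[y0:y1,x0:x1]; im=cv2.resize(im,None,fx=s,fy=s,interpolation=cv2.INTER_CUBIC)
    for x in range((x0//20+1)*20,x1,20):
        cv2.putText(im,str(x),(int((x-x0)*s),8),0,.3,(0,255,255)); cv2.line(im,(int((x-x0)*s),10),(int((x-x0)*s),16),(0,255,255))
    for y in range((y0//20+1)*20,y1,20):
        cv2.putText(im,str(y),(0,int((y-y0)*s)),0,.3,(0,255,255)); cv2.line(im,(22,int((y-y0)*s)),(28,int((y-y0)*s)),(0,255,255))
    cv2.imwrite(dst,im)
def quat(yaw):
    # tool x down; jaw (tool y) direction at yaw in world xy
    y=np.array([np.cos(yaw),np.sin(yaw),0]); x=np.array([0,0,-1.]); z=np.cross(x,y)
    return Ro.from_matrix(np.stack([x,y,z],1)).as_quat()
E
python3 - <<'E'
from h import *
print(Ro.from_quat(P0[1]).as_matrix().round(3))
crop("pics/scene0.png","pics/sA.png",230,210,370,350,4.2)
crop("pics/scene0.png","pics/sB.png",150,150,370,290,3.6)
crop("pics/side0.png","pics/dA.png",230,170,430,320,4)
W=cam('wrist',P0);S=cam('scene')
print([atz(S,u,z).round(3) for u,z in [((340,340),0),((283,272),0),((345,268),.034),((222,203),.046),((246,240),.01),((325,236),.004),((270,198),.004),((190,182),.004)]])
E
```

```text
[[-0.002  1.     0.   ]
 [-0.     0.    -1.   ]
 [-1.    -0.002  0.   ]]
[array([ 0.36 , -0.341,  0.   ]), array([ 0.421, -0.109,  0.   ]), array([ 0.517, -0.235,  0.034]), array([0.464, 0.178, 0.046]), array([0.43, 0.04, 0.01]), array([ 0.6  , -0.107,  0.004]), array([0.616, 0.128, 0.004]), array([0.494, 0.38 , 0.004])]
```

View pics/sA.png

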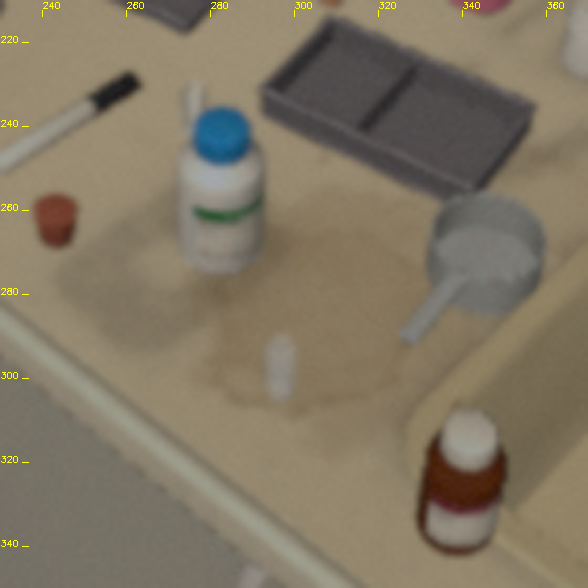

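View pics/sB.png

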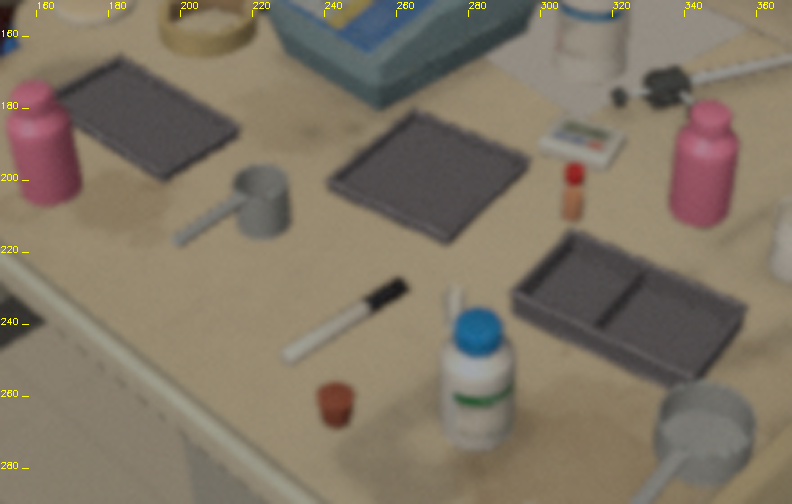

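View pics/dA.png

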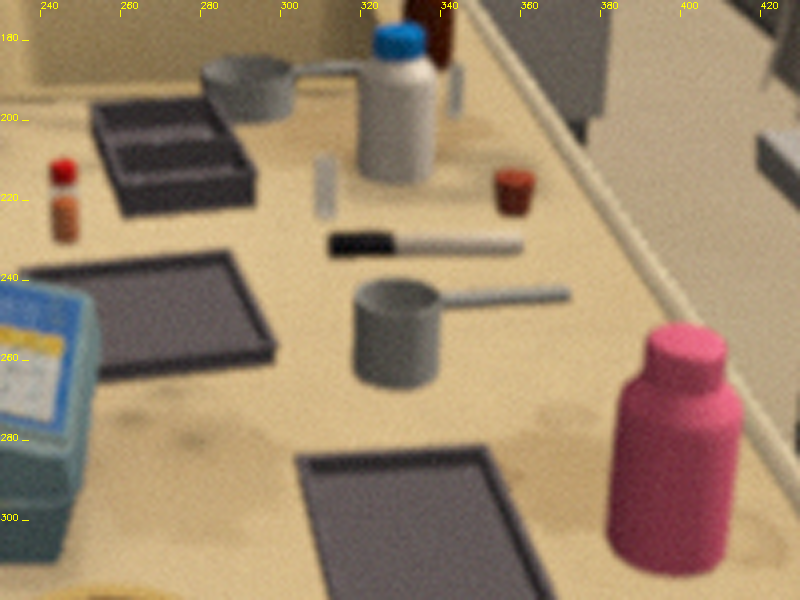

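The crops confirm the choices: amber short bottle with white cap, white tall bottle with blue cap. In the bottle tray the wide bay is the one at -y. Next I'll take two wrist views to cover what the first one missed.

```bash
python3 - <<'E'
from h import *
import json
D={}
q=P0[1]
for n,p in [("A",[0.5,-0.27,0.32]),("B",[0.55,0.22,0.32])]:
    arm.movep(p,q); po=wpose(); im=snapshot("wrist"); cv2.imwrite(f"pics/w{n}.png",im); D[n]=[po[0].tolist(),po[1].tolist()]; print(arm.read_time(),po[0])
cv2.imwrite("pics/scene1.png",snapshot("scene"))
json.dump(D,open("wp.json","w"))
for n in "AB": crop(f"pics/w{n}.png",f"pics/w{n}c.png",0,0,560,420,1.42)
E
```

```text
1.3833 [ 0.50134682 -0.26806152  0.31994075]
3.225 [0.55068879 0.21812847 0.31995984]
```

View pics/wAc.png

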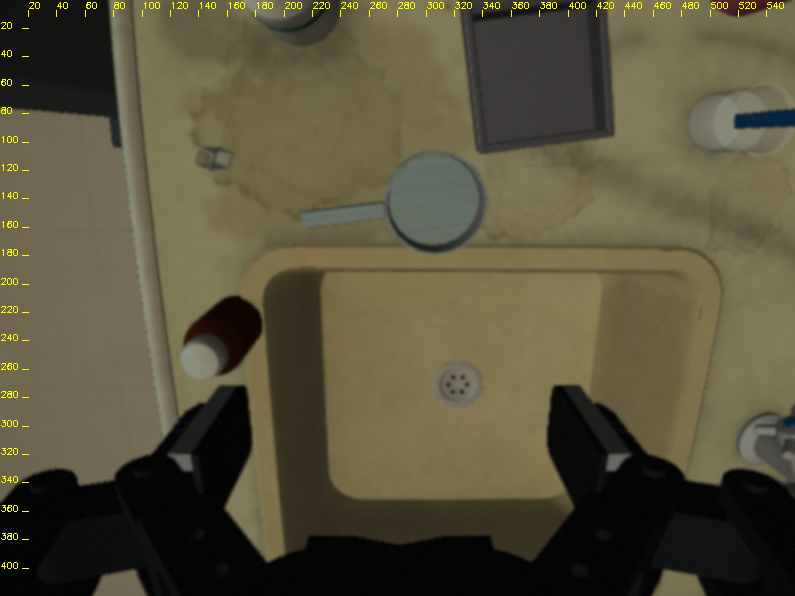

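View pics/wBc.png

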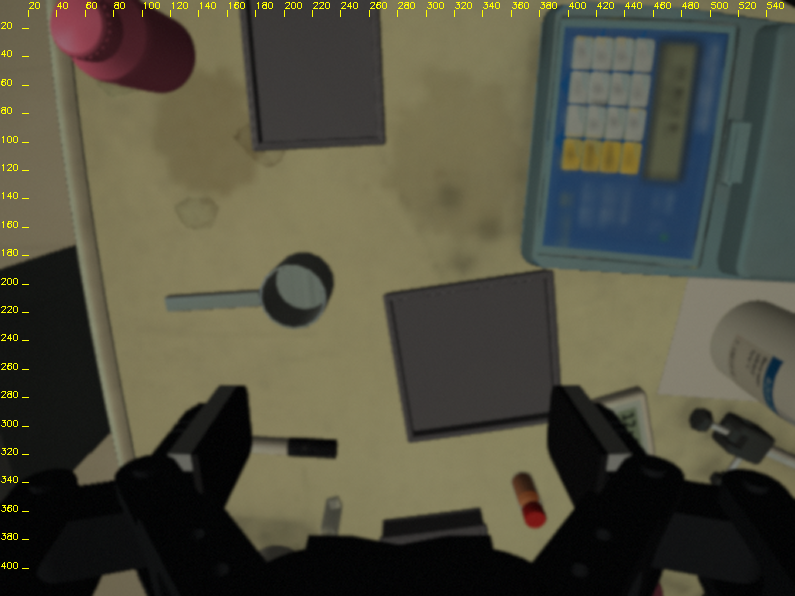

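```bash
python3 -c "
from h import *
crop('pics/wrist0.png','pics/w0c.png',0,0,560,420,1.42)"
```

```text
(no output)
```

View pics/w0c.png

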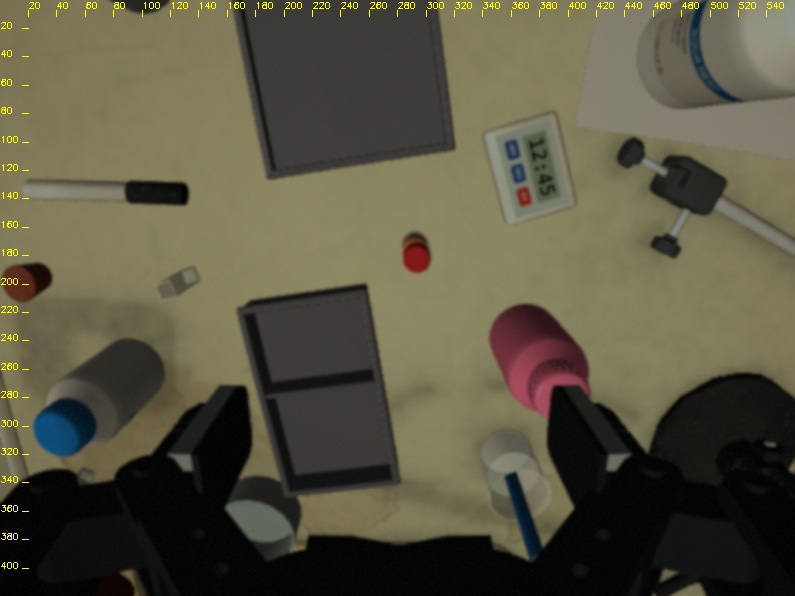

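```bash
python3 - <<'E'
from h import *
crop('pics/wA.png','pics/c1.png',190,90,360,190,4.6)
crop('pics/wA.png','pics/c2.png',110,190,210,290,5)
crop('pics/wB.png','pics/c3.png',100,160,250,250,5)
E
```

```text
(no output)
```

View pics/c1.png

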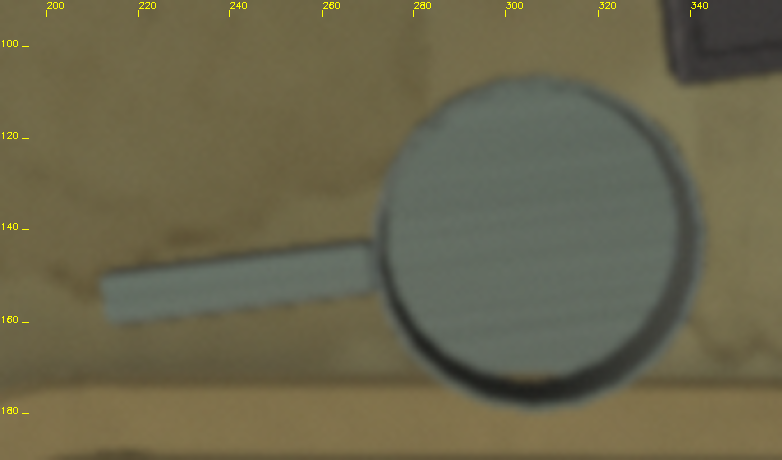

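View pics/c2.png

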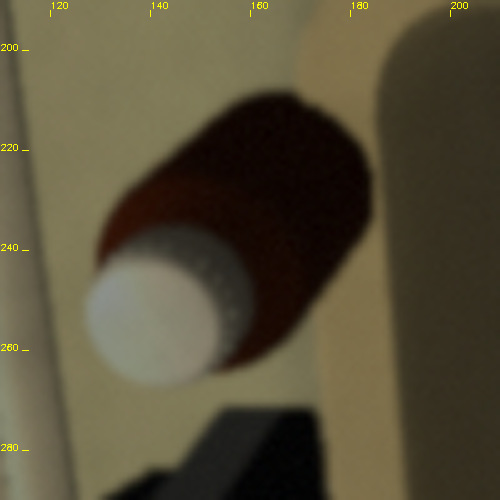

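View pics/c3.png

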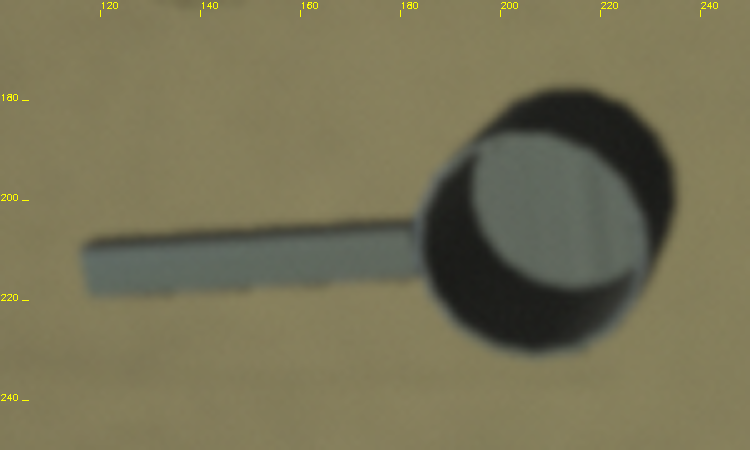

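```bash
cat > m.py <<'E'
from h import *
import json
wp=json.load(open('wp.json'))
S=cam('scene');D=cam('side');W0=cam('wrist',P0);A=cam('wrist',[np.array(x) for x in wp['A']]);B=cam('wrist',[np.array(x) for x in wp['B']])
E
python3 - <<'E'
from m import *
k=1/1.42
def pr(n,*o):
    X,e=tri(o); print(n,X.round(4),np.round(e,1))
pr('short cap',(A,(140.6,254.4)),(S,(341.9,311.9)))
pr('tall cap',(W0,(45.8,302.8)),(S,(283,238.3)),(D,(330,178)))
pr('L tip',(A,(212.6,155)),(S,(327.1,290.5)))
pr('S tip',(B,(117,214)),(S,(199.2,216.7)),(D,(372.5,243.5)))
pr('pen black',(W0,(132.4,136.6)),(D,(312.5,231)),(S,(263,229.2)))
pr('pen white',(W0,(16.9,133.8)),(D,(360.7,231)),(S,(229.2,248.9)))
pr('sq BL',(W0,(270*k,178*k)),(B,(409*k,440*k)))
pr('pt BR',(B,(385*k,144*k)),(S,(216.1,186.1)))
pr('bt TL',(W0,(238*k,308*k)),(S,(230+262/4.2,210+100/4.2)))
print('L rim',atz(A,(307,142.3),.034),'tip',atz(A,(212.6,155),.033),atz(A,(270.9,148.3),.033))
print('S rim',atz(B,(206.8,208.2),.046),'tip',atz(B,(117,214),.044),atz(B,(183.6,210),.044))
print('short',atz(A,(140.6,254.4),.085),'tall',atz(W0,(45.8,302.8),.105))
print('bt',[atz(W0,(u*k,v*k),.028)[:2].round(4) for u,v in [(238,308),(367,285),(400,483),(287,496)]])
print('sq',[atz(c,(u*k,v*k),.015)[:2].round(4) for c,u,v in [(B,385,294),(B,552,270),(B,409,440),(W0,270,178),(W0,455,150)]])
print('pt',[atz(c,(u,v),.015)[:2].round(4) for c,u,v in [(B,253*k,150*k),(B,385*k,144*k),(S,183.9,166.1),(S,216.1,186.1),(S,196.4,199.5)]])
E
```

```text
short cap [ 0.3701 -0.3289  0.0847] [0.7 0.7]
tall cap [ 0.4339 -0.0951  0.102 ] [3.3 1.7 4. ]
L tip [ 0.4322 -0.2446  0.0291] [0.4 0.4]
S tip [0.3802 0.1833 0.04  ] [0.7 2.1 2.4]
pen black [0.4953 0.0408 0.0066] [2.2 3.  1.5]
pen white [0.3729 0.0488 0.0089] [1.6 2.  1.9]
sq BL [0.5585 0.0522 0.0102] [0.4 0.4]
pt BR [0.5383 0.2943 0.0077] [2.7 2.7]
bt TL [ 0.5312 -0.0413  0.0174] [1. 1.]
L rim [ 0.5265145  -0.23171977  0.034     ] tip [ 0.4331178  -0.24439075  0.033     ] [ 0.49111432 -0.2378076   0.033     ]
S rim [0.47615194 0.19014766 0.046     ] tip [0.38200387 0.18373318 0.044     ] [0.45197844 0.1877683  0.044     ]
short [ 0.37066247 -0.32939876  0.085     ] tall [ 0.44027737 -0.0932652   0.105     ]
bt [array([ 0.5341, -0.0373]), array([ 0.6267, -0.0204]), array([ 0.6497, -0.1836]), array([ 0.5581, -0.1971])]
sq [array([0.5394, 0.1823]), array([0.6661, 0.2008]), array([0.558 , 0.0549]), array([0.5601, 0.0526]), array([0.687 , 0.0708])]
pt [array([0.4462, 0.2896]), array([0.5406, 0.2926]), array([0.528 , 0.4572]), array([0.5304, 0.2879]), array([0.4433, 0.2791])]
```

```bash
python3 - <<'E'
from m import *
k=1/1.42
print('pen',[atz(W0,(u,v),.012)[:2].round(4) for u,v in [(132.4,136.6),(16.9,133.8)]],'pt edges',[atz(B,(u*k,v*k),.015)[:2].round(4) for u,v in [(253,150),(243,2),(385,144),(380,2)]])
# overlay check: cylinders
L=dict(L=((.5265,-.2317),.036,.034,'g'),S=((.4762,.1901),.024,.046,0),T=((.438,-.094),.027,.094,0),H=((.3704,-.329),.022,.076,0))
for n,C,f in [('scene',S,'scene0'),('side',D,'side0')]:
    im=cv2.imread(f'pics/{f}.png'); im=cv2.resize(im,None,fx=4,fy=4,interpolation=cv2.INTER_CUBIC)
    def dr(P,c): cv2.polylines(im,[np.round(proj(C,P)*4+1.5).astype(int)],True,c,1)
    th=np.linspace(0,2*np.pi,60)
    for (c,r,h,_) in L.values():
        for z in (0,h): dr([[c[0]+r*np.cos(t),c[1]+r*np.sin(t),z] for t in th],(0,255,0))
    for c,yaw,hx,hy,z in [((.592,-.1096),.145,.046,.08,.028),((.613,.127),.15,.064,.064,.015),((.491,.377),.03,.046,.086,.015)]:
        R=np.array([[np.cos(yaw),-np.sin(yaw)],[np.sin(yaw),np.cos(yaw)]])
        dr([[*(np.array(c)+R@np.array(p)),z] for p in [(hx,hy),(-hx,hy),(-hx,-hy),(hx,-hy)]],(0,255,255))
    if n=='scene': im=im[620:1400,600:1520]
    else: im=im[680:1400,840:1720]
    cv2.imwrite(f'pics/ov_{n}.png',cv2.resize(im,(780,600)))
for n,p,y in [('L',[.475,-.2387,.0885],.1353),('S',[.414,.186,.1],.068),('pen',[.44,.045,.076],-.06)]:
    for s in (np.pi/2,-np.pi/2):
        q=arm.ik(p,quat(y+s)); print(n,s,None if q is None else np.round(q,2))
for n,p,y in [('tall',[.438,-.094,.124],0.),('short',[.3704,-.329,.114],0.),('tallp',[.597,-.143,.13],.145),('Sp',[.613,.18,.11],.15),('penp',[.491,.377,.08],.03),('Lp',[.56,.12,.1],.1353+np.pi/2),('Lp',[.56,.12,.1],.1353-np.pi/2)]:
    q=arm.ik(p,quat(y)); print(n,None if q is None else np.round(q,2))
E
```

```text
pen [array([0.4997, 0.0422]), array([0.3735, 0.0483])] pt edges [array([0.4462, 0.2896]), array([0.4453, 0.3883]), array([0.5406, 0.2926]), array([0.5381, 0.3861])]
L 1.5707963267948966 [ 0.68  0.78 -0.39  1.95  0.57  0.52  1.59]
L -1.5707963267948966 [ 0.29  0.76  0.2   1.96 -0.33  0.45 -0.7 ]
S 1.5707963267948966 [-0.27  0.68 -0.3   2.16  0.54  0.37  0.63]
S -1.5707963267948966 [-0.57  0.67  0.15  2.17 -0.3   0.32 -1.67]
pen 1.5707963267948966 [-0.01  0.72 -0.21  2.2   0.54  0.27  0.82]
pen -1.5707963267948966 [-0.23  0.72  0.12  2.21 -0.34  0.23 -1.44]
tall [ 0.2   0.61 -0.06  2.17  0.09  0.36  0.07]
short [ 0.69  0.67 -0.01  2.05  0.02  0.42  0.67]
tallp [ 0.25  0.76 -0.08  1.7   0.09  0.68  0.27]
Sp [-0.27  0.82 -0.09  1.63  0.11  0.69 -0.26]
penp [-0.64  0.84 -0.08  1.7   0.11  0.6  -0.75]
Lp [ 0.    0.8  -0.4   1.83  0.51  0.62  0.99]
Lp [-0.37  0.77  0.2   1.84 -0.26  0.55 -1.44]
```

View pics/ov_scene.png

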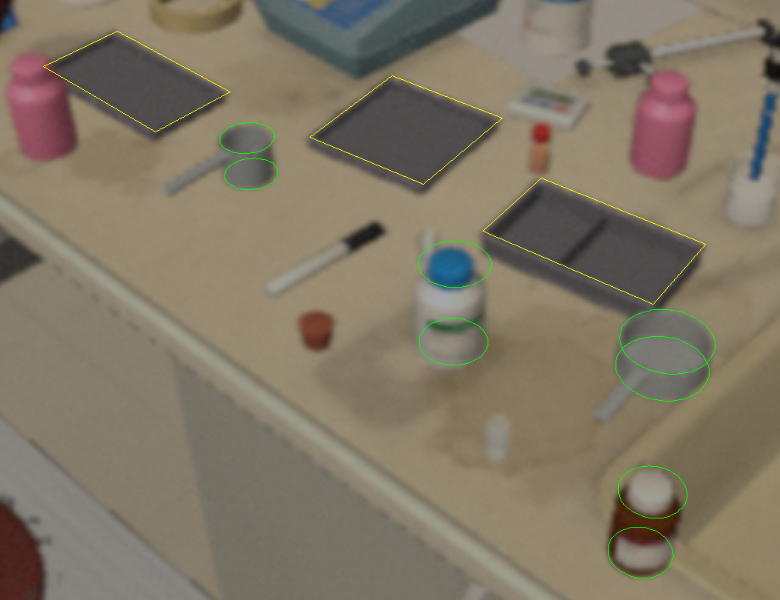

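View pics/ov_side.png

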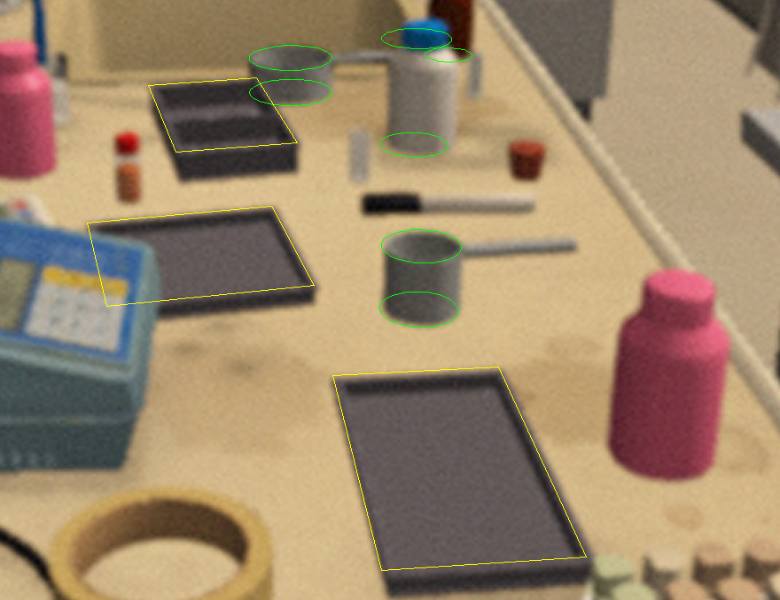

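The overlays fit to 1–2 px, except the tall bottle, which sits about 5 mm nearer the robot (I'll use the triangulated .4335, -.0955). I'll start with the large scoop.

```bash
cat >> h.py <<'E'
def pick(xy,z,yaw,op,eff,zup=.25):
    q=quat(yaw)
    arm.move_gripper(op)
    arm.movep([xy[0],xy[1],zup],q)
    arm.line_to([xy[0],xy[1],z+.03],velocity=.25)
    arm.line_to([xy[0],xy[1],z],velocity=.08)
    print('F low',np.round(arm.read_ft_force(),1),'tcp',np.round(arm.read_tool_pos(),4))
    arm.move_gripper(0.0,effort=eff)
    print('closed',round(arm.read_opening(),3),'F',np.round(arm.read_ft_force(),1))
    arm.line_to([xy[0],xy[1],zup],velocity=.2)
    print('up: open',round(arm.read_opening(),3),'F',np.round(arm.read_ft_force(),1),'t',arm.read_time())
def place(xy,z,yaw,zup=.25):
    q=quat(yaw)
    arm.movep([xy[0],xy[1],zup],q)
    arm.line_to([xy[0],xy[1],z+.03],velocity=.2)
    arm.line_to([xy[0],xy[1],z],velocity=.04)
    print('at place F',np.round(arm.read_ft_force(),1),'tcp',np.round(arm.read_tool_pos(),4),'open',round(arm.read_opening(),3))
def release(op,zup=.25):
    arm.move_gripper(op); p=arm.read_tool_pos(); print('rel F',np.round(arm.read_ft_force(),1))
    arm.line_to([p[0],p[1],p[2]+.04],velocity=.08); arm.line_to([p[0],p[1],zup],velocity=.3)
    print('t',arm.read_time())
E
python3 - <<'E'
from h import *
y=.1353+np.pi/2
pick((.475,-.2387),.0885,y,.5,40)
cv2.imwrite('pics/L1.png',snapshot('scene')); cv2.imwrite('pics/L1w.png',snapshot('wrist'))
E
```

```text
F low [ 0.   0.2 -0.6] tcp [ 0.4752 -0.2388  0.0887]
closed 0.123 F [-1.   0.6  3.6]
up: open 0.128 F [-0.3  0.3 -0.6] t 8.2917
```

View pics/L1.png

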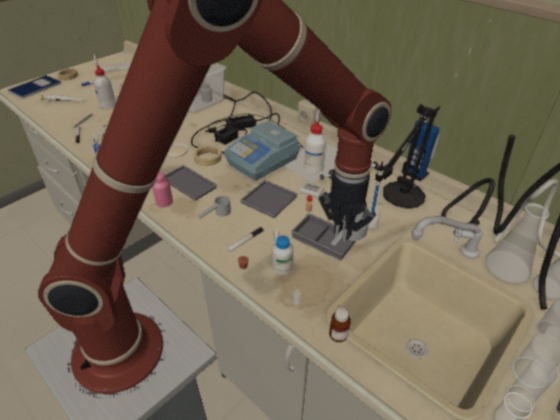

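View pics/L1w.png

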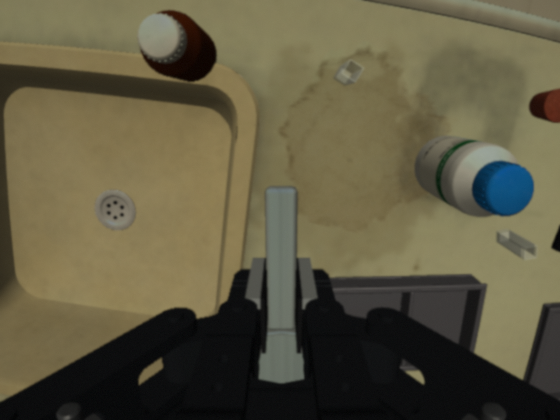

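The large scoop is held level, with the handle between the pads at wrist pixel (281,260). Placing it now.

```bash
python3 - <<'E'
from h import *
y=.1353+np.pi/2
place((.5615,.120),.094,y); release(.35)
# small scoop pick: cup (.476,.190), tip (.381,.1836)
y=.068+np.pi/2
u=np.array([-.0945,-.0065]);u/=np.linalg.norm(u)
g=np.array([.4755,.190])+u*.065
print(g)
pick(g,.0405+.005+.054,y,.5,40)
cv2.imwrite('pics/S1.png',snapshot('scene')); cv2.imwrite('pics/S1d.png',snapshot('side'))
crop('pics/S1.png','pics/S1c.png',150,120,350,280,3.7)
E
```

```text
at place F [ 0.6  0.4 -0.3] tcp [0.5617 0.1201 0.0941] open 0.128
rel F [ 0.9 -0.6  0.4]
t 12.9667
[0.41065322 0.18553964]
F low [-0.6 -0.6 -0.7] tcp [0.4111 0.1857 0.1001]
closed 0.131 F [-0.2 -0.4  1.5]
up: open 0.125 F [-0.5 -0.2 -1.2] t 16.3917
```

View pics/S1c.png

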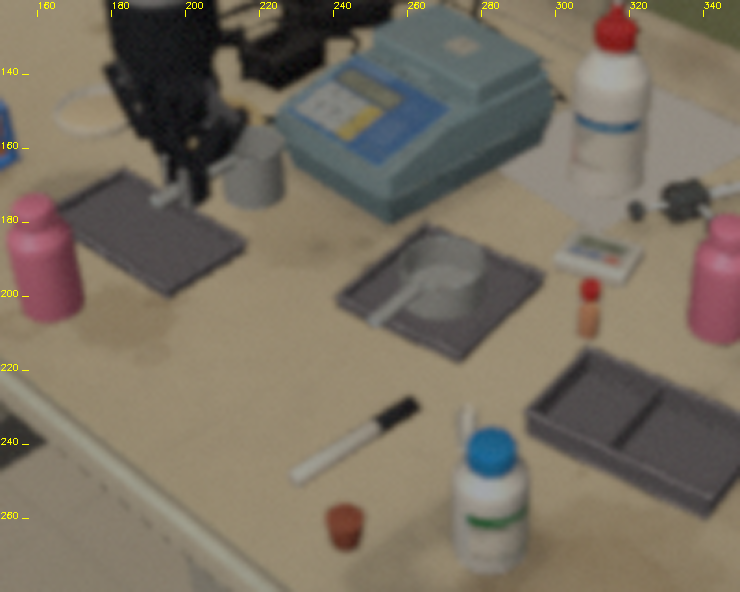

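View pics/S1d.png

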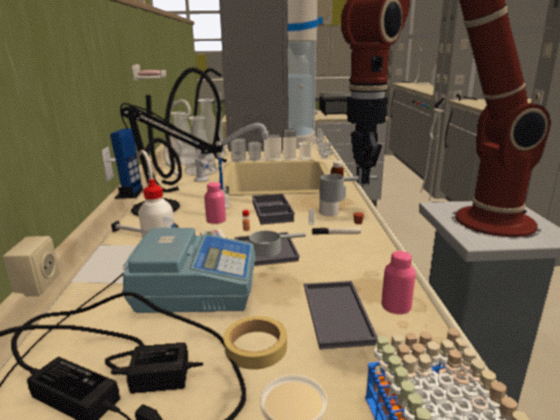

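```bash
python3 - <<'E'
from m import *
im=cv2.imread('pics/S1.png'); im=cv2.resize(im,None,fx=6,fy=6,interpolation=cv2.INTER_CUBIC)
th=np.linspace(0,2*np.pi,60)
for z in (.004,.038):
    P=[[.613+.036*np.cos(t),.127+.036*np.sin(t),z] for t in th]
    cv2.polylines(im,[np.round(proj(S,P)*6+2.5).astype(int)],True,(0,255,0),1)
cv2.imwrite('pics/ovL.png',im[1000:1350,1400:1850])
E
```

```text
(no output)
```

View pics/ovL.png

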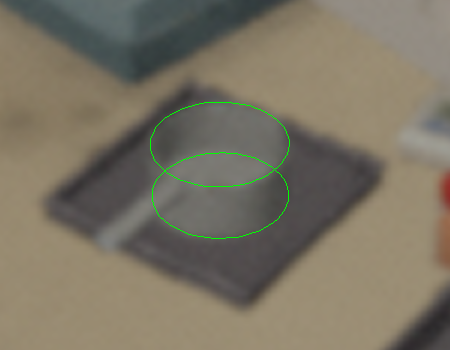

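```bash
python3 - <<'E'
from h import *
a=np.pi/2+.1507
g=np.array([.613,.127])+.065*np.array([np.cos(a),np.sin(a)])
place(g,.108,.15)
cv2.imwrite('pics/S2.png',snapshot('scene')); crop('pics/S2.png','pics/S2c.png',220,120,340,240,5)
E
```

```text
at place F [-0.3 -0.1 -0.5] tcp [0.6034 0.1913 0.1081] open 0.126
```

View pics/S2c.png

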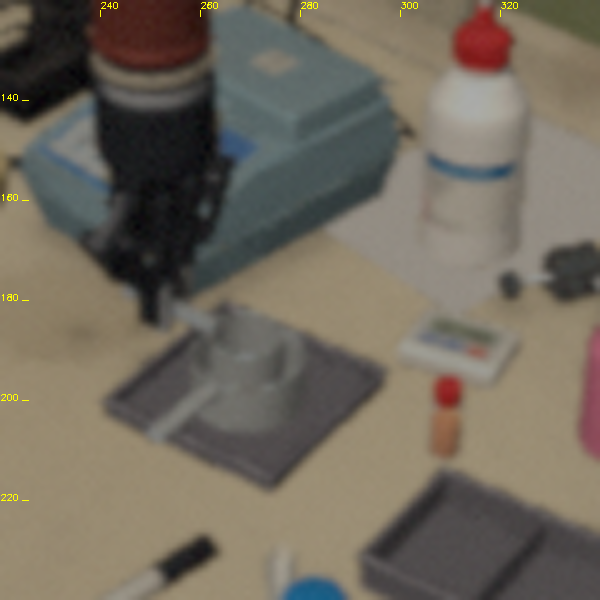

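The small scoop sits nested at (266,185) and its handle points at +y. I'll release it and then pick the tall bottle.

```bash
python3 - <<'E'
from h import *
release(.35)
pick((.4335,-.0955),.122,0.,1.0,50,zup=.3)
cv2.imwrite('pics/T1.png',snapshot('scene')); crop('pics/T1.png','pics/T1c.png',220,120,380,260,4)
E
```

```text
rel F [ 0.6 -1.   0.6]
t 20.6167
F low [0.6 0.1 0.3] tcp [ 0.4339 -0.0956  0.1225]
closed 0.624 F [-1.   0.4  5.5]
up: open 0.624 F [ 0.1 -0.4 -1.7] t 25.1833
```

View pics/T1c.png

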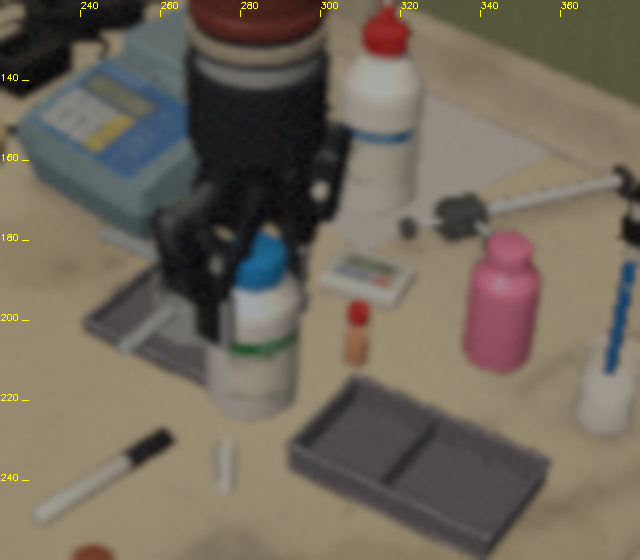

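```bash
python3 - <<'E'
from h import *
place((.597,-.143),.1275,.145,zup=.3); release(.95,zup=.3)
pick((.3704,-.329),.114,0.,1.0,50,zup=.3)
cv2.imwrite('pics/H1.png',snapshot('scene')); crop('pics/H1.png','pics/H1c.png',230,200,400,350,4)
E
```

```text
at place F [ 0.  0. -2.] tcp [ 0.5972 -0.143   0.1275] open 0.625
rel F [-0.4 -0.8  0. ]
t 29.35
F low [0.4 0.6 0.1] tcp [ 0.3706 -0.3292  0.1144]
closed 0.501 F [-1.2  0.4  4.8]
up: open 0.504 F [ 0.6  0.3 -0.6] t 33.55
```

View pics/H1c.png

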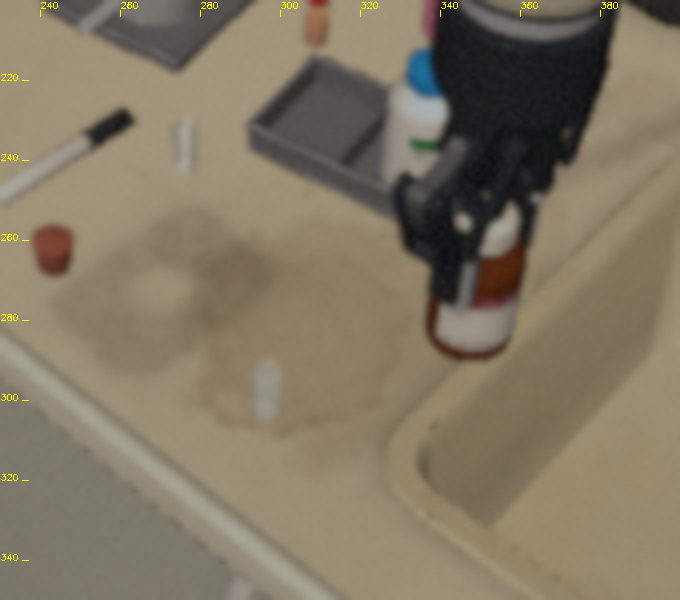

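```bash
python3 - <<'E'
from h import *
place((.586,-.066),.1195,.145,zup=.3); release(.95,zup=.3)
# wrist look at pen before grasp
arm.move_gripper(.35)
arm.movep([.46,.02,.28],quat(0.)); po=wpose(); im=snapshot('wrist'); cv2.imwrite('pics/p1.png',im); print(po)
C=cam('wrist',po)
print([proj(C,[x,y,.012]).round(0) for x,y in [(.496,.0415),(.374,.048)]])
crop('pics/p1.png','pics/p1c.png',0,0,560,420,1.42)
cv2.imwrite('pics/H2.png',snapshot('scene')); crop('pics/H2.png','pics/H2c.png',230,150,400,300,4)
E
```

```text
at place F [-1.1 -0.2 -0.9] tcp [ 0.5862 -0.066   0.1196] open 0.502
rel F [0.4 0.5 0.3]
t 38.4167
(array([0.46056826, 0.01998017, 0.28055739]), array([ 0.5003598 ,  0.49955476, -0.49940001,  0.50068427]))
[array([[318., 159.]]), array([[189., 153.]])]
```

View pics/p1c.png

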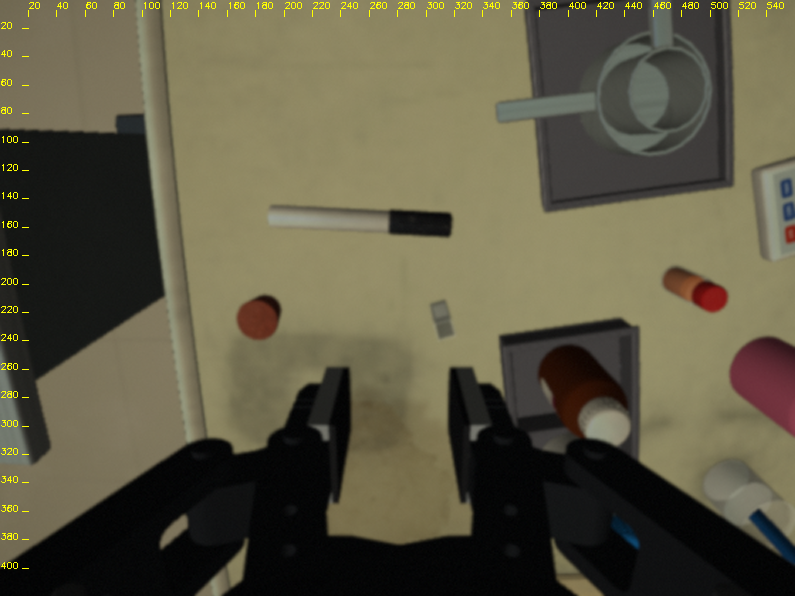

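View pics/H2c.png

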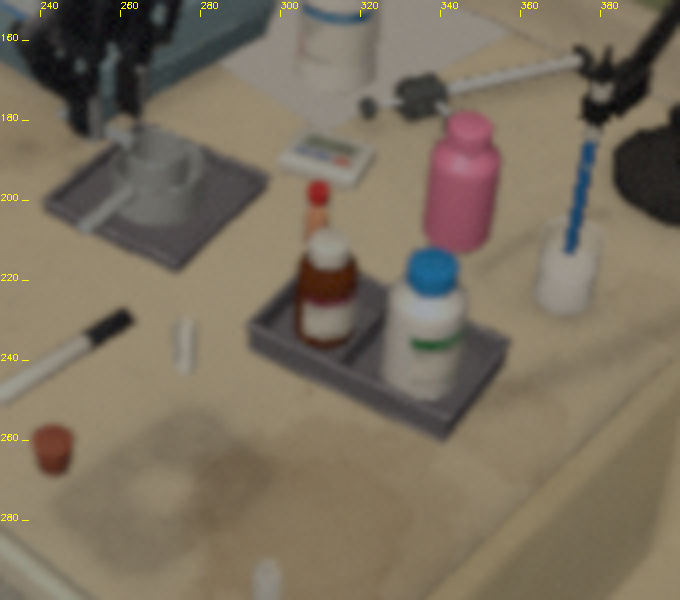

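Both bottles stand in the correct bays. The pen's ends, at wrist pixels (189,151) and (318,158), match the prediction to about 2 px. Picking the pen.

```bash
python3 - <<'E'
from h import *
q=quat(np.pi/2-.053); g=(.440,.045)
arm.movep([*g,.2],q); arm.line_to([*g,.1],velocity=.2)
for z in (.09,.083,.078,.076):
    arm.line_to([*g,z],velocity=.06); print(z,arm.read_tool_pos()[2],np.round(arm.read_ft_force(),1))
arm.move_gripper(0.,effort=35); print(arm.read_opening(),np.round(arm.read_ft_force(),1))
arm.line_to([*g,.2],velocity=.2); print(arm.read_opening())
cv2.imwrite('pics/p2.png',snapshot('wrist'));cv2.imwrite('pics/p2d.png',snapshot('side'))
E
```

```text
0.09 0.09038809060205003 [ 0.7 -0.1 -0.1]
0.083 0.08288792844285817 [-1.   0.1  0.7]
0.078 0.07773753733569132 [0.1 0.2 0. ]
0.076 0.07590917120678484 [ 0.2 -0.3  0.4]
0.18874840711586965 [ 0.4 -1.   1.3]
0.18217267063248394
```

View pics/p2.png

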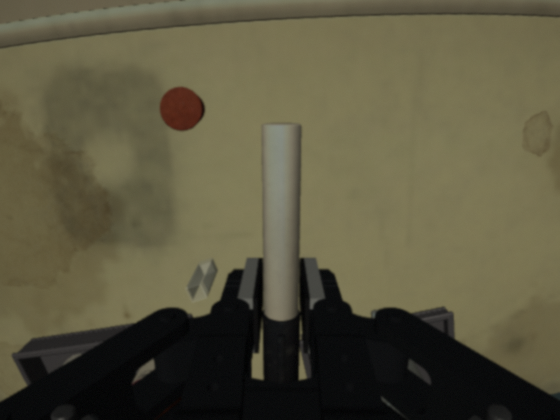

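View pics/p2d.png

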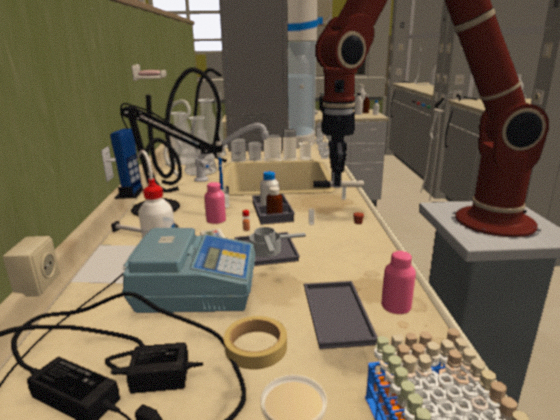

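```bash
python3 - <<'E'
from m import *
print('pink base',atz(B,(165/1.42,65/1.42),0),atz(D,(400,318),0))
place((.491,.372),.0815,.02,zup=.25); release(.38,zup=.25)
arm.movep([.5,.25,.32],quat(0.)); po=wpose(); cv2.imwrite('pics/f1.png',snapshot('wrist')); print(po[0])
cv2.imwrite('pics/f1d.png',snapshot('side'))
arm.movep([.6,-.02,.33],quat(0.)); cv2.imwrite('pics/f2.png',snapshot('wrist'));print(wpose()[0],arm.read_time())
cv2.imwrite('pics/f2s.png',snapshot('scene'))
for n in('f1','f2'): crop(f'pics/{n}.png',f'pics/{n}c.png',0,0,560,420,1.42)
crop('pics/f2s.png','pics/f2sc.png',160,150,370,290,3.7)
E
```

```text
pink base [0.37925988 0.35310304 0.        ] [3.80722201e-01 3.97086067e-01 5.55111512e-17]
at place F [ 0.5 -0.  -0.6] tcp [0.4912 0.3721 0.0816] open 0.184
rel F [ 0.2 -0.7  0.3]
t 48.3917
[0.49943497 0.24976333 0.3188868 ]
[ 0.59994289 -0.01673651  0.32967978] 50.2667
```

View pics/f1c.png

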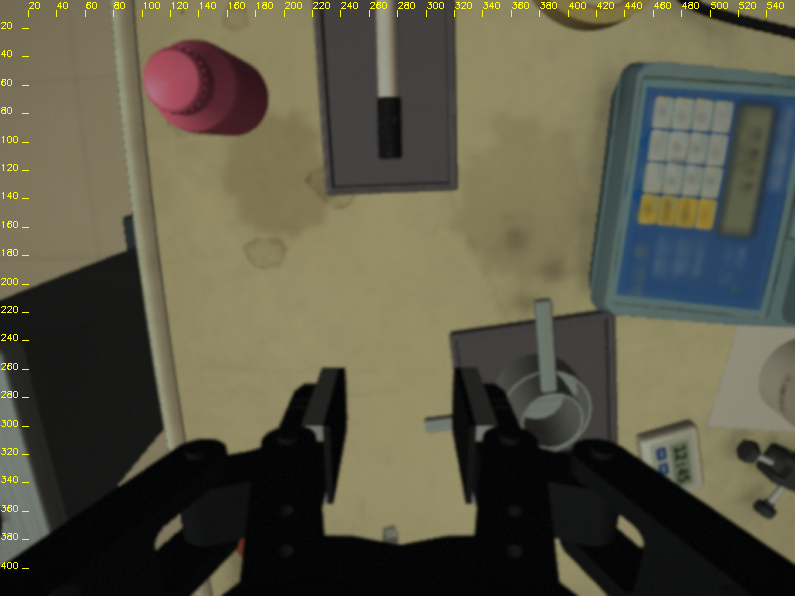

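View pics/f2c.png

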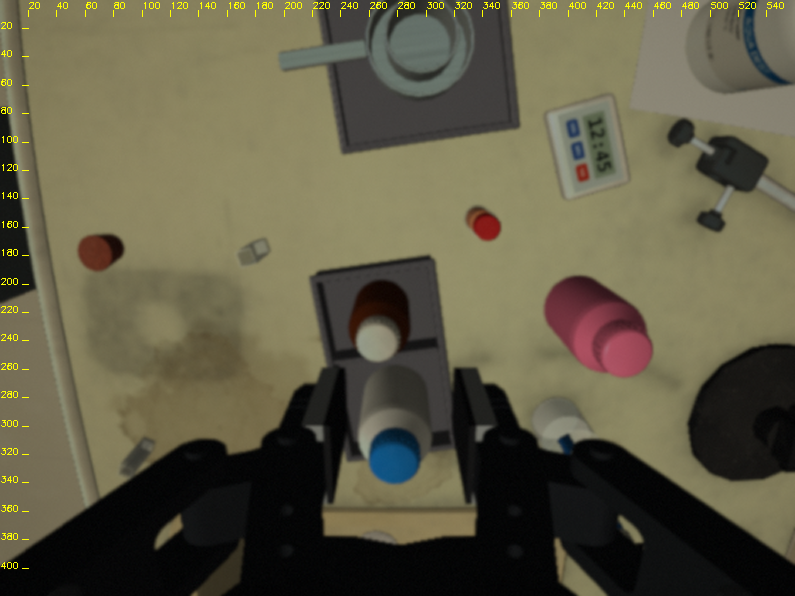

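View pics/f1d.png

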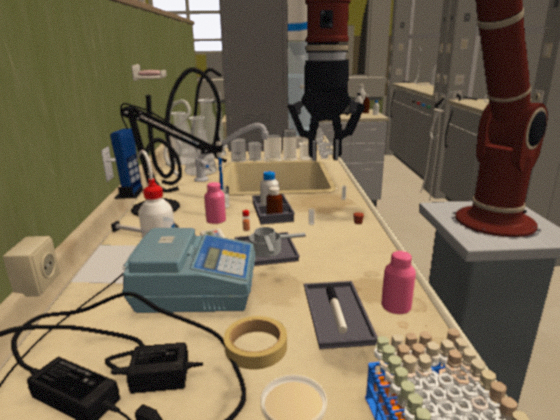

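View pics/f2sc.png

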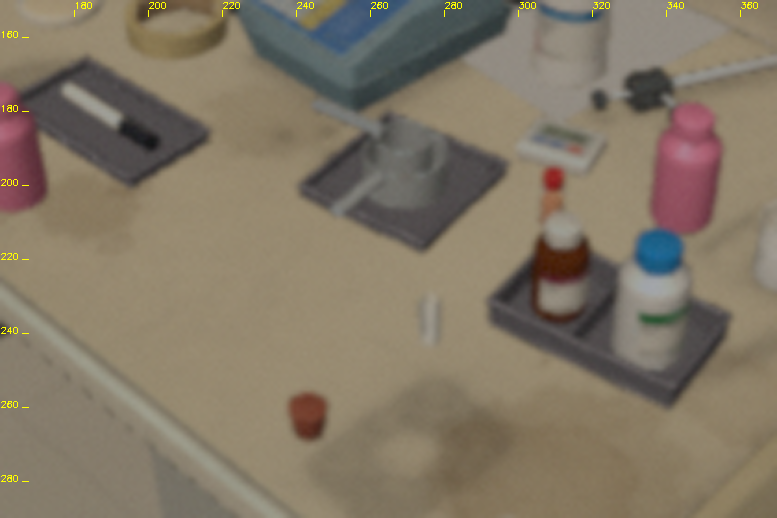

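```bash
python3 - <<'E'
from m import *
C=cam('wrist',wpose()); k=1/1.42
c=np.array([.592,-.1096]);y=.145;R=np.array([[np.cos(y),-np.sin(y)],[np.sin(y),np.cos(y)]])
for n,u,v,z in [('tall',394.5,455,.109),('short',379,339,.089)]:
    X=atz(C,(u*k,v*k),z)[:2]; print(n,X.round(4),'tray',(R.T@(X-c)).round(4))
F=cam('wrist',(np.array([.49943,.24976,.31889]),quat(0.)))
print('pen black end',atz(F,(389*k,158*k),.02).round(4))
print('large',atz(C,(421*k,44*k),.038),'small',atz(C,(420*k,42*k),.053))
print('pen ends scene',atz(S,(160+67/3.7,150+90/3.7),.015),atz(S,(160+155/3.7,150+143/3.7),.015))
E
```

```text
tall [ 0.5974 -0.1379] tray [ 0.0012 -0.0287]
short [ 0.5871 -0.064 ] tray [0.0017 0.0458]
pen black end [0.4925 0.315  0.02  ]
large [0.61371231 0.12275546 0.038     ] small [0.61249354 0.12109173 0.053     ]
pen ends scene [0.48485462 0.43149369 0.015     ] [0.49012155 0.3106071  0.015     ]
```

```bash
python3 -c "
from h import *
print(ticket.finish_job())"
```

```text
the job is handed in; nothing more can be done
None
```

All five things were put in their trays and the job was handed in at about 50 s of the 115 s. The system gave no verdict.

My last camera checks showed these positions:

| Thing | Where it ended up | Limit |
|---|---|---|
| Large scoop | flat, within about 5 mm of the square tray's middle | 27 mm per axis |
| Small scoop | nested, within about 2 mm of the large scoop's axis, handle about 90° away | 14 mm, about 60° or more |
| Tall bottle | wide bay, tray x about +1 mm, y about -29 mm | x ±20 mm, y -54 to -14 mm |
| Short bottle | narrow bay, tray x about +2 mm, y about +46 mm | x ±25 mm, y +29 to +59 mm |
| Pen | flat along the long tray, about 5 mm from the middle | x ±36 mm, y ±25 mm, 0.5 rad |

- **Bottles and forces:** Both bottles stayed upright in every picture, and the force readings I took at the grasps and placings stayed below 6 N.
- **Disagreement:** The single-view overlay put the tall bottle about 5 mm off, so I grasped it at the position triangulated from several views.
- **Not measured:** The final resting heights and tilts were judged from the pictures.

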